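# Change the laser line through the beam guard

## Task

Change the illumination from the green laser line to the red one with the two rocker levers behind the guard's windows: reach down through the window and with the fingertips press the near end of the green lever fully down to block the green line, and only then press the far end of the red lever fully down to open the red line, so that both lines are never open together. Pick nothing up, do not touch the guard's roof, pillars or panels, and leave everything else on the table where it stands.

Things in the scene. Friction and masses are not known exactly. Their poses are not given: they have to be found in the camera images.
- guard: Beam guard, fixed: base plate, four pillars, flat dark roof with two yellow-edged windows, orange side panels; two finned black laser heads (70 mm high) stand before its near side. Origin on the table under the roof's centre; z up, x from near (laser) side to far side, y left; turned up to 0.2 rad. Roof 150 (x) x 184 (y) mm, 4 thick, top 108 mm above the table; corner screw heads 2.5 mm higher.
- window_left (a point): Centre of the guard's left window, level with the roof's upper face (108 mm above the table), at guard x = 0, y = +44 mm. The opening is 120 (x) x 66 (y) mm; the bar between the windows is 22 mm wide. One lever lies under its middle.
- window_right (a point): Centre of the guard's right window, level with the roof's upper face (108 mm above the table), at guard x = 0, y = -44 mm. The opening is 120 (x) x 66 (y) mm; the bar between the windows is 22 mm wide. One lever lies under its middle.
- green_lever (a joint): Tilt (rad) of the see-saw shutter lever with green pads, under the left or the right window (varies). +0.35 (stop): near, laser-side end down, green line blocked. -0.35 (stop): far end down, line open. 0: level. Pivot along guard y, 80 mm above the table under the window's centre. Stays where left; about 3 N straight down on a pad moves it, each pad travels 22 mm.
- green_near_pad (a point): Centre of the upper face of the green lever's near finger pad (22 x 28 mm, ribbed), 32 mm from the pivot towards the lasers. Moves with the lever: 96 mm above the table when fully up, 85 level, 74 fully down. Pressing it down blocks the line.
- green_far_pad (a point): Centre of the upper face of the green lever's far finger pad (22 x 28 mm, ribbed), 32 mm beyond the pivot: 96 mm above the table when fully up, 85 level, 74 fully down. Pressing it down opens the line.
- red_lever (a joint): Tilt (rad) of the see-saw shutter lever with red pads, under the left or the right window (varies). +0.35 (stop): near, laser-side end down, red line blocked. -0.35 (stop): far end down, line open. 0: level. Pivot along guard y, 80 mm above the table under the window's centre. Stays where left; about 3 N straight down on a pad moves it, each pad travels 22 mm.
- red_near_pad (a point): Centre of the upper face of the red lever's near finger pad (22 x 28 mm, ribbed), 32 mm from the pivot towards the lasers. Moves with the lever: 96 mm above the table when fully up, 85 level, 74 fully down. Pressing it down blocks the line.
- red_far_pad (a point): Centre of the upper face of the red lever's far finger pad (22 x 28 mm, ribbed), 32 mm beyond the pivot: 96 mm above the table when fully up, 85 level, 74 fully down. Pressing it down opens the line.
- filter_cube: Loose bystander: black cube-shaped optical filter holder with a green face, 38x34x36 (mm); origin at the centre of its underside. Leave it where it is.
- hex_key_3: Loose bystander: L-shaped steel hex key, 30x98x6 (mm); origin at the centre of its underside. Leave it where it is.
- dish_35_b: Loose bystander: round clear plastic dish with lid, 38 across, 11 tall (mm); origin at the centre of its underside. Leave it where it is.
- ethanol_drop: Loose bystander: small white bottle with a red cap, 34 across, 76 tall (mm); origin at the centre of its underside. Leave it where it is.
- objective_can: Loose bystander: white canister with a black screw lid, 40 across, 67 tall (mm); origin at the centre of its underside. Leave it where it is.
- allen_block: Loose bystander: blue block holding a row of steel hex bits, 30x70x46 (mm); origin at the centre of its underside. Leave it where it is.
- post_holder_1: Loose bystander: black post holder with a steel post and thumbscrew, 32x46x94 (mm); origin at the centre of its underside. Leave it where it is.
- medium_bottle: Loose bystander: clear bottle with an orange cap, 42 across, 90 tall (mm); origin at the centre of its underside. Leave it where it is.

How it is judged:
On the way, in this order (a step that is already met when the one before it is completed fails the run):
1. the green line is fully blocked while the red one is still blocked (value of joint green_lever above 0.28 rad and value of joint red_lever above 0.22 rad), for 0.1 s.
2. the red line is fully open and the green one still blocked (value of joint green_lever above 0.28 rad and value of joint red_lever below -0.28 rad), for 0.2 s.
At the end, for the whole second after the job is handed in: The green lever is fully down at its near end (tilt over 0.28 of 0.35 rad) and the red lever fully down at its far end (tilt under -0.28 rad) (all of step 2); the robot touches nothing.
It fails at once if both lines are open at once (both levers under 0.1 rad) (value of joint each of green_lever, red_lever below 0.1 rad).
It fails at once if the robot touches the guard (contact force between any of the fingers, the arm and guard above 0.3 N).
It fails at once if a bystander is moved or lifted by more than 8 mm (distance of any of filter_cube, hex_key_3, dish_35_b, ethanol_drop, objective_can, allen_block, post_holder_1, medium_bottle from where it was at the start of the episode above 0.008 m).
It also fails if it takes over 38 s, if anything falls off the work surface, if the arm or the gripper's body presses on something with over 40 N, if the wrist force passes 120 N, or if a joint passes its speed limit or range.

## Robot

A 6-joint arm with a two-finger parallel gripper is mounted at the origin on a cart in front of the work surface, level with it; the furniture and walls round the work are solid. World frame = base frame: x ahead of the robot, y to its left, z up, the work surface at z = 0. Lengths are in m, angles in rad, forces in N, time in s.
With the tool pointing down it reaches from about 0.3 to 0.75 m from the base axis. Payload 8.5 kg.
Tool frame: the origin (TCP) lies midway between the tips of the shut fingers; the grasp point (between the pads) lies 19 mm behind it; z points along the fingers, y is the direction in which the jaws open and shut (so a half turn about z gives the same grasp; the last joint's range is limited). The gripper opens to 85 mm and grips with 20 to 120 N. Pads are 22 mm wide; open, the fingers measure 114 mm over their backs; the gripper's body (76 mm by 85 mm) begins 54 mm behind the grasp point. The pads swing forward as they close: fully open they stand 13 mm farther back than shut.
Start: joints at [-1.49, 0.381, 1.297, -0, 1.464, -0.215], TCP at [0.16, -0.526, 0.231] pointing down, gripper open.
Joint ranges: [-3.11, 3.11], [-0.89, 2.33], [0.22, 2.48], [-1.42, 4.56], [0.17, 2.85], [-2.88, 2.88]. Speed limits (rad/s): [2.39, 2.39, 3.14, 3.14, 3.14, 3.14].

## Interface

Orientations are given as a unit quaternion [w, x, y, z].
In Python, from rig import get_obs, snapshot, camera_params, job_done gives the robot as it stands.
- The arm moves only by the tool move_arm, never from a script. Its argument "motion" is a list of rows, each a list of 5 numbers: the shift along the tool's x, y, z as a fraction of full scale, then the turn about the tool's z as a fraction of full scale, then the closure, from 0 (fully open) to 1 (shut). In form: [[tx, ty, tz, twist, claw], ...]. A call has 1 to 5 rows; each row shifts and turns the pose as measured when the row begins, along the tool's axes as they then stand; what a row does not reach is not made up. Full scale, the value 1, is 400 mm for a shift and 60 degrees for a turn. A row lasts 1/12 s, in which the tool goes at most 41.7 mm and 7.16 degrees, less where a joint would pass 70% of its speed; a pose out of reach is approached as far as the arm can. A call with a number of a shift or a turn outside -1 to 1 is refused whole. A call with a gripper value outside its range is refused whole. The fingers move at their own pace and stop on an object; "grip_force" is the grip in N (left out, the last holds). Time passes only in rows, so rows that do not move let the fingers close. It gives the time, the measured TCP pose, the force and the opening at its end, in the units of the state.
- get_obs(): the state, without advancing time (a new reading comes with each control period).
- snapshot(name): name is "side" or "top"; returns the picture (480x640x3 uint8, blue, green, red); there is no depth.
- camera_params(name): a dict with "K" (3x3 intrinsics, pixels), "pose" (4x4, takes a point from camera to world coordinates). Camera axes: x right, y up, looking along -z (the intrinsics and any distortion apply to the point x, -y, -z); pixel columns grow to the right and rows downward; lengths in m; the calibration is good to about 2 mm. A picture is of the moment at which its call begins. camera_params takes no time and is no camera call.
- job_done(): hands the job in, once; it reports no verdict.
The state is a dict: "clock": time; "joint_positions": joint angles; "qvel": joint speeds; "tau": joint torques, N m; "position": TCP position; "tcp_rot": TCP orientation; "contact_force": force on the tool from outside, world axes, zero at the start; "ft_torque": the same for the moment, N m; "grip_width": finger opening in m.
Only numpy, scipy, OpenCV 4.12 (cv2) and the standard library are available. Lean on these libraries where they do the work, as an engineer would, in place of code of your own. Each camera call takes 0.05 s, during which the arm holds its last target.

## Working session

There is one attempt and no reset: what is moved stays moved. The work goes in short steps, Python scripts to look and compute and a tool call to move; the robot and the scene stay as the last step left them, time stands still between calls to the robot, and variables do not carry over. Pictures are saved under pics/ and viewed, and the job is handed in when it is done.

Besides the shell and the picture viewer there is one more tool, called after "Emit:" by a JSON object that holds its "name" and its "arguments", one argument or row to a line. move_arm: Moves the arm, as the interface text tells. Shift numbers are shares of 400 mm and turn numbers shares of 60 degrees, none past 1 either way. Its arguments: {"type":"object","properties":{"motion":{"type":"array","items":{"type":"array","items":{"type":"number"}}},"grip_force":{"type":"number"}},"required":["motion"]}

```bash
mkdir -p pics; ls; python3 - <<'E'
from rig import *
import cv2
for n in("top","side"):
    cv2.imwrite(f"pics/{n}0.png",snapshot(n)); p=camera_params(n); print(n,p)
print(get_obs())
E
```

```text
pics
top {'K': array([[477.77540569,   0.        , 314.94420175],
       [  0.        , 477.77540569, 243.94025949],
       [  0.        ,   0.        ,   1.        ]]), 'pose': array([[ 0.01104266,  0.98533449, -0.17027625,  0.47070426],
       [-0.99969645,  0.0146294 ,  0.0198239 , -0.1958726 ],
       [ 0.02202421,  0.17000566,  0.98519694,  0.98843997],
       [ 0.        ,  0.        ,  0.        ,  1.        ]])}
side {'K': array([[555.63619419,   0.        , 318.25771566],
       [  0.        , 555.63619419, 230.0229099 ],
       [  0.        ,   0.        ,   1.        ]]), 'pose': array([[-0.98371146,  0.13087477, -0.12322156,  0.52658441],
       [-0.1783653 , -0.62561257,  0.75947003,  0.51997385],
       [ 0.02230651,  0.76907783,  0.63876578,  0.69733432],
       [ 0.        ,  0.        ,  0.        ,  1.        ]])}
{'clock': 0.1, 'joint_positions': array([-1.49028698e+00,  3.81132189e-01,  1.29819065e+00, -1.67919062e-05,
        1.46360661e+00, -2.15320912e-01]), 'qvel': array([ 0.00046726, -0.00149947, -0.00303569, -0.00030868,  0.00070949,
        0.00059911]), 'tau': array([ 3.38943144e-03, -4.49220014e+01, -2.31653130e+01, -2.08594902e-04,
        3.67884175e-03,  6.52732641e-07]), 'position': array([ 0.16030369, -0.52583285,  0.23076969]), 'tcp_rot': array([-6.67445434e-04,  9.89080134e-01,  1.47377211e-01,  3.66917807e-05]), 'contact_force': array([-1.03744329, -0.8376117 , -0.2004991 ]), 'ft_torque': array([-0.05669572,  0.00981594,  0.03753556]), 'grip_width': 0.08576638940081101}
```

View pics/top0.png

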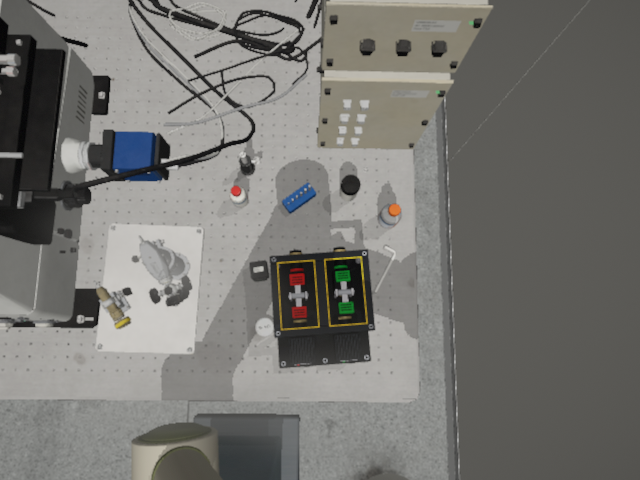

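View pics/side0.png

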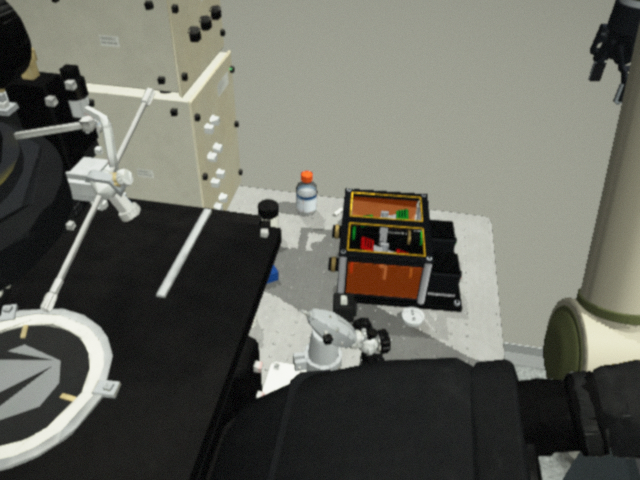

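The top view (image up is +x, right is −y) shows the guard near (322,290), with the red lever under the left window and the green one under the right. The arm is outside the view. I'll enlarge it.

```bash
python3 - <<'E'
import cv2
a=cv2.imread("pics/top0.png")[235:375,250:390]
cv2.imwrite("pics/tc.png",cv2.resize(a,None,fx=4.2,fy=4.2,interpolation=cv2.INTER_CUBIC))
a=cv2.imread("pics/side0.png")[170:320,320:480]
cv2.imwrite("pics/sc.png",cv2.resize(a,None,fx=4,fy=4,interpolation=cv2.INTER_CUBIC))
E
```

```text
(no output)
```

View pics/tc.png

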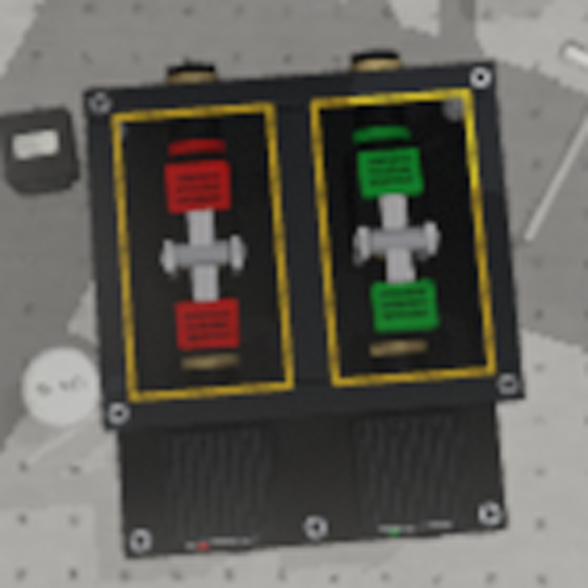

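View pics/sc.png

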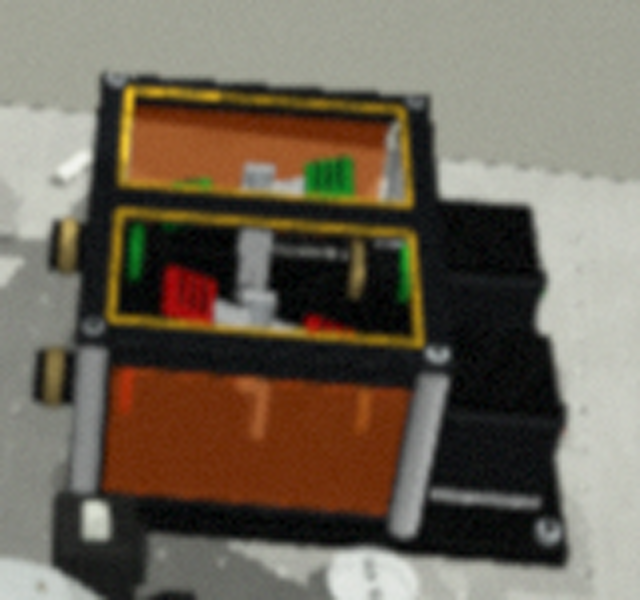

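```bash
cat > h.py <<'E'
import numpy as np
from rig import *
from scipy.optimize import least_squares
P={n:camera_params(n) for n in("top","side")}
def proj(n,X):
    T=P[n]["pose"];K=P[n]["K"]
    c=(np.asarray(X)-T[:3,3])@T[:3,:3]; c=c*[1,-1,-1]
    q=c@K.T; return q[...,:2]/q[...,2:]
def g2w(p,X):
    X=np.asarray(X,float);c,s=np.cos(p[2]),np.sin(p[2])
    return np.stack([p[0]+c*X[...,0]-s*X[...,1],p[1]+s*X[...,0]+c*X[...,1],X[...,2]],-1)
E
python3 - <<'E'
from h import *
r=lambda x0,x1,y0,y1:[(x1,y1,.108),(x1,y0,.108),(x0,y0,.108),(x0,y1,.108)]
G=np.array(r(-.075,.075,-.092,.092)+r(-.060,.060,.011,.077)+r(-.06,.06,-.077,-.011))
t=np.array([(84,92),(493,62),(523,397),(106,428),(116,118),(270,108),(290,383),(132,397),(315,104),(467,94),(490,367),(336,380)])/4.2+[250,235]
s=np.array([(84,346),(100,74),(428,96),(450,366)])/4+[320,170]
# side corner order: far-left,far-right,near-right,near-left
G2=G[:4]
for use in("t","s","ts"):
    f=lambda p:np.concatenate([(proj("top",g2w(p,G))-t).ravel()*("t" in use),(proj("side",g2w(p,G2))-s).ravel()*("s" in use)])
    o=least_squares(f,[.4,-.2,0.05]); print(use,o.x.round(4),np.round(o.fun.reshape(-1,2),1).tolist())
p=least_squares(lambda p:np.concatenate([(proj("top",g2w(p,G))-t).ravel(),(proj("side",g2w(p,G2))-s).ravel()]),[.4,-.2,0]).x
for n,X in dict(gn=(-.032,-.044,.096),gf=(.032,-.044,.074),rn=(-.032,.044,.074),rf=(.032,.044,.096)).items():
    print(n,g2w(p,X).round(4),((proj("top",g2w(p,X))-[250,235])*4.2).round(0),((proj("side",g2w(p,X))-[320,170])*4).round(0))
E
```

```text
t [ 0.5321 -0.2274  0.0853] [[-0.5, -1.0], [0.5, -0.7], [1.0, 0.7], [-0.9, 1.0], [0.5, 0.2], [-0.7, 0.1], [-0.6, -0.0], [0.7, -0.6], [0.4, 0.2], [-0.6, 0.1], [-0.1, 0.1], [0.5, -0.2], [-0.0, -0.0], [-0.0, -0.0], [0.0, -0.0], [0.0, -0.0]]
s [ 0.5312 -0.2243  0.0968] [[-0.0, 0.0], [-0.0, -0.0], [-0.0, 0.0], [-0.0, 0.0], [-0.0, 0.0], [-0.0, 0.0], [-0.0, 0.0], [-0.0, 0.0], [-0.0, 0.0], [-0.0, 0.0], [-0.0, 0.0], [-0.0, 0.0], [-1.9, -0.9], [-0.5, -0.4], [-0.1, -0.4], [2.4, 1.0]]
ts [ 0.5318 -0.227   0.0891] [[-0.9, -0.6], [0.1, -0.8], [0.9, 0.7], [-1.0, 1.4], [0.1, 0.6], [-1.1, 0.3], [-0.7, 0.1], [0.6, -0.3], [-0.0, 0.4], [-1.0, 0.1], [-0.3, 0.1], [0.4, -0.1], [-2.5, -2.4], [-0.3, -1.4], [0.0, -1.1], [1.6, -0.0]]
gn [ 0.5039 -0.2737  0.096 ] [405. 310.] [333. 170.]
gf [ 0.5676 -0.268   0.074 ] [389. 171.] [184. 198.]
rn [ 0.4961 -0.186   0.074 ] [207. 327.] [332. 340.]
rf [ 0.5598 -0.1803  0.096 ] [196. 181.] [183. 288.]
```

Emit:
{"name": "move_arm", "arguments": {
  "motion": [
    [0, 0, 0, 0.1, 1],
    [0, 0, 0, 0.1, 1],
    [0, 0, 0, 0, 1],
    [0, 0, 0, 0, 1]
  ],
  "grip_force": 40
}}

```text
clock: 0.43
position: [0.1602, -0.5252, 0.2294]
tcp_rot: [-0.002, 0.999, 0.04, -0.0]
contact_force: [0.1, 0.4, -0.3]
grip_width: 0.0388
```

```bash
cat > go.py <<'E'
import sys
from h import *
from scipy.spatial.transform import Rotation as R
p=[.532,-.227,.087]
def rel(X):
    o=get_obs();q=o["tcp_rot"];r=R.from_quat([q[1],q[2],q[3],q[0]]);M=r.as_matrix()
    w=g2w(p,X);d=(w-o["position"])@M
    ang=np.arctan2(M[1,0],M[0,0])
    print("t",o["clock"],"pos",o["position"].round(4),"F",o["contact_force"].round(1),"w",round(o["grip_width"],4),"zaxis",M[:,2].round(3))
    print("target",w.round(4),"frac",(d/.4).round(3),"twist",round(np.degrees(ang-p[2])/60,3))
rel([float(a) for a in sys.argv[1:4]])
E
python3 go.py -.034 -.044 .2
```

```text
t 0.4333 pos [ 0.1602 -0.5252  0.2294] F [ 0.1  0.4 -0.3] w 0.0388 zaxis [-0.     0.005 -1.   ]
target [ 0.502  -0.2738  0.2   ] frac [ 0.902 -0.557  0.076] twist -0.006
```

Emit:
{"name": "move_arm", "arguments": {
  "motion": [
    [0.075, -0.046, 0, 0, 1],
    [0.075, -0.046, 0, 0, 1],
    [0.075, -0.046, 0, 0, 1],
    [0.075, -0.046, 0, 0, 1],
    [0.075, -0.046, 0, 0, 1]
  ]
}}

```text
clock: 0.85
position: [0.3017, -0.4208, 0.2279]
tcp_rot: [-0.003, 0.999, 0.043, -0.001]
contact_force: [1.9, -0.4, -0.0]
grip_width: 0.0001
```

```bash
python3 go.py -.034 -.044 .2
```

```text
t 0.85 pos [ 0.3017 -0.4208  0.2279] F [ 1.9 -0.4 -0. ] w 0.0001 zaxis [-0.002  0.006 -1.   ]
target [ 0.502  -0.2738  0.2   ] frac [ 0.531 -0.323  0.071] twist -0.001
```

Emit:
{"name": "move_arm", "arguments": {
  "motion": [
    [0.08, -0.048, 0, 0, 1],
    [0.08, -0.048, 0, 0, 1],
    [0.08, -0.048, 0, 0, 1],
    [0.08, -0.048, 0, 0, 1],
    [0.08, -0.048, 0, 0, 1]
  ]
}}

```text
clock: 1.27
position: [0.4581, -0.3038, 0.2282]
tcp_rot: [-0.003, 0.999, 0.051, -0.001]
contact_force: [1.0, -0.6, -0.1]
grip_width: -0.0004
```

Emit:
{"name": "move_arm", "arguments": {
  "motion": [
    [0.08, -0.048, 0, 0, 1],
    [0.04, -0.024, 0, 0, 1],
    [0, 0, 0, 0, 1]
  ]
}}

```text
clock: 1.52
position: [0.509, -0.2633, 0.2277]
tcp_rot: [-0.004, 0.998, 0.059, -0.001]
contact_force: [0.9, -0.5, -0.1]
grip_width: -0.0002
```

```bash
python3 go.py -.034 -.044 .2
```

```text
t 1.5167 pos [ 0.509  -0.2633  0.2277] F [ 0.9 -0.5 -0.1] w -0.0002 zaxis [-0.002  0.008 -1.   ]
target [ 0.502  -0.2738  0.2   ] frac [-0.02   0.025  0.069] twist 0.03
```

Emit:
{"name": "move_arm", "arguments": {
  "motion": [
    [-0.02, 0.025, 0.05, 0.03, 1],
    [0, 0, 0.03, 0, 1],
    [0, 0, 0, 0, 1]
  ]
}}

```text
clock: 1.77
position: [0.5025, -0.2735, 0.1948]
tcp_rot: [-0.003, 0.999, 0.049, -0.0]
contact_force: [-1.1, -0.1, 0.3]
grip_width: -0.0
```

```bash
python3 go.py -.034 -.044 .13; python3 - <<'E'
from h import *
import cv2
a=snapshot("top")[200:380,230:410]
cv2.imwrite("pics/t1.png",cv2.resize(a,None,fx=3.3,fy=3.3,interpolation=cv2.INTER_CUBIC))
a=snapshot("side")[100:320,300:520]
cv2.imwrite("pics/s1.png",cv2.resize(a,None,fx=2.7,fy=2.7,interpolation=cv2.INTER_CUBIC))
E
```

```text
t 1.7667 pos [ 0.5025 -0.2735  0.1948] F [-1.1 -0.1  0.3] w -0.0 zaxis [-0.001  0.006 -1.   ]
target [ 0.502  -0.2738  0.13  ] frac [-0.001  0.002  0.162] twist 0.01
```

View pics/t1.png

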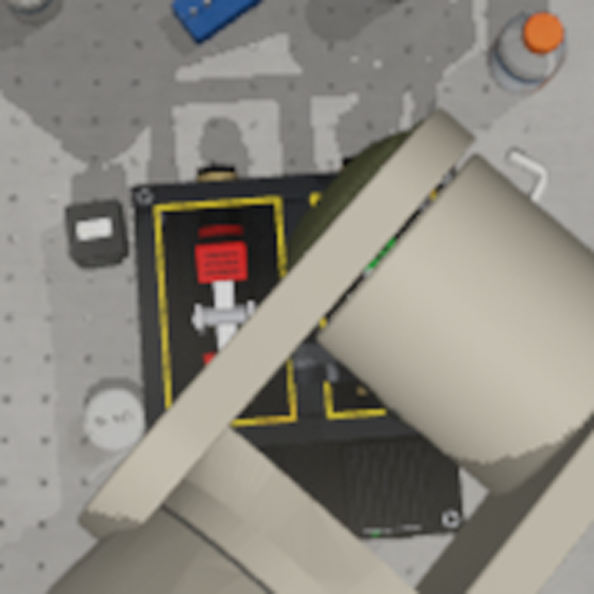

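View pics/s1.png

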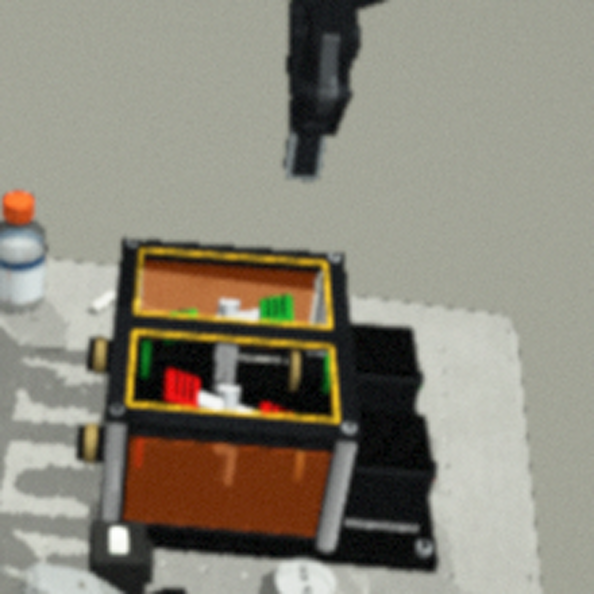

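Emit:
{"name": "move_arm", "arguments": {
  "motion": [
    [0.01, 0.002, 0.08, 0.01, 1],
    [0, 0, 0.08, 0, 1],
    [0, 0, 0, 0, 1]
  ]
}}

```text
clock: 2.12
position: [0.508, -0.2769, 0.1355]
tcp_rot: [0.001, 0.999, 0.043, 0.004]
contact_force: [-1.1, 1.3, -0.1]
grip_width: -0.0002
```

```bash
python3 go.py -.031 -.044 .1; python3 - <<'E'
from h import *
import cv2
a=snapshot("side")[120:300,320:480]
cv2.imwrite("pics/s2.png",cv2.resize(a,None,fx=3.3,fy=3.3,interpolation=cv2.INTER_CUBIC))
E
```

```text
t 2.1167 pos [ 0.508  -0.2769  0.1355] F [-1.1  1.3 -0.1] w -0.0002 zaxis [ 0.008 -0.002 -1.   ]
target [ 0.5049 -0.2735  0.1   ] frac [-0.008 -0.009  0.089] twist -0.001
```

View pics/s2.png

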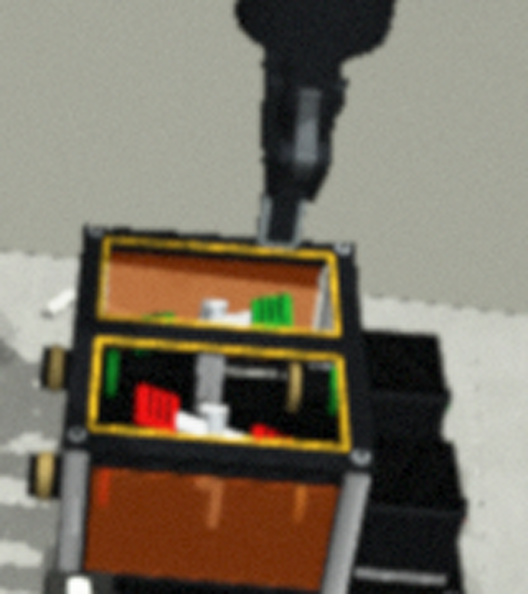

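The fingertips hang above the green lever's near pad, with the tip at about (278,240) in the crop and the pad at (270,310).

Emit:
{"name": "move_arm", "arguments": {
  "motion": [
    [-0.008, -0.009, 0.02, 0, 1],
    [0, 0, 0.03, 0, 1],
    [0, 0, 0.02, 0, 1],
    [0, 0, 0, 0, 1]
  ]
}}

```text
clock: 2.5
position: [0.5071, -0.2766, 0.1163]
tcp_rot: [0.006, 0.999, 0.043, 0.009]
contact_force: [0.2, 1.0, 0.1]
grip_width: 0.0001
```

```bash
python3 go.py -.031 -.044 .08
```

```text
t 2.5 pos [ 0.5071 -0.2766  0.1163] F [0.2 1.  0.1] w 0.0001 zaxis [ 0.019 -0.011 -1.   ]
target [ 0.5049 -0.2735  0.08  ] frac [-0.006 -0.009  0.091] twist 0.0
```

Emit:
{"name": "move_arm", "arguments": {
  "motion": [
    [-0.012, -0.016, 0.05, 0, 1],
    [0, 0, 0, 0, 1]
  ]
}}

```text
clock: 2.67
position: [0.5029, -0.2716, 0.0984]
tcp_rot: [0.008, 0.999, 0.044, 0.011]
contact_force: [-0.5, -0.7, -1.6]
grip_width: -0.0002
```

```bash
python3 go.py -.031 -.044 .08
```

```text
t 2.6667 pos [ 0.5029 -0.2716  0.0984] F [-0.5 -0.7 -1.6] w -0.0002 zaxis [ 0.023 -0.015 -1.   ]
target [ 0.5049 -0.2735  0.08  ] frac [0.004 0.004 0.046] twist 0.0
```

Just above the pad; pressing now.

Emit:
{"name": "move_arm", "arguments": {
  "motion": [
    [0.005, 0.005, 0.04, 0, 1],
    [0.002, 0, 0.03, 0, 1]
  ]
}}

```text
clock: 2.83
position: [0.5078, -0.2754, 0.0758]
tcp_rot: [0.01, 0.999, 0.044, 0.013]
contact_force: [-15.3, 6.1, 43.2]
grip_width: 0.0003
```

```bash
python3 go.py -.031 -.044 .075
```

```text
t 2.8333 pos [ 0.5078 -0.2754  0.0758] F [-15.3   6.1  43.2] w 0.0003 zaxis [ 0.027 -0.02  -0.999]
target [ 0.5049 -0.2735  0.075 ] frac [-0.007 -0.005  0.002] twist 0.001
```

Emit:
{"name": "move_arm", "arguments": {
  "motion": [
    [-0.005, 0, -0.04, 0, 1],
    [0, 0, -0.08, 0, 1],
    [0, 0, -0.08, 0, 1],
    [0, 0, 0, 0, 1]
  ]
}}

```text
clock: 3.17
position: [0.5044, -0.2751, 0.1632]
tcp_rot: [0.011, 0.999, 0.044, 0.014]
contact_force: [0.3, -0.5, 1.0]
grip_width: -0.0002
```

```bash
python3 go.py .031 .044 .16; python3 - <<'E'
from h import *
import cv2
a=snapshot("side")[120:300,320:480]
cv2.imwrite("pics/s3.png",cv2.resize(a,None,fx=3.3,fy=3.3,interpolation=cv2.INTER_CUBIC))
E
```

```text
t 3.1667 pos [ 0.5044 -0.2751  0.1632] F [ 0.3 -0.5  1. ] w -0.0002 zaxis [ 0.028 -0.021 -0.999]
target [ 0.5591 -0.1805  0.16  ] frac [ 0.157 -0.224  0.007] twist 0.002
```

View pics/s3.png

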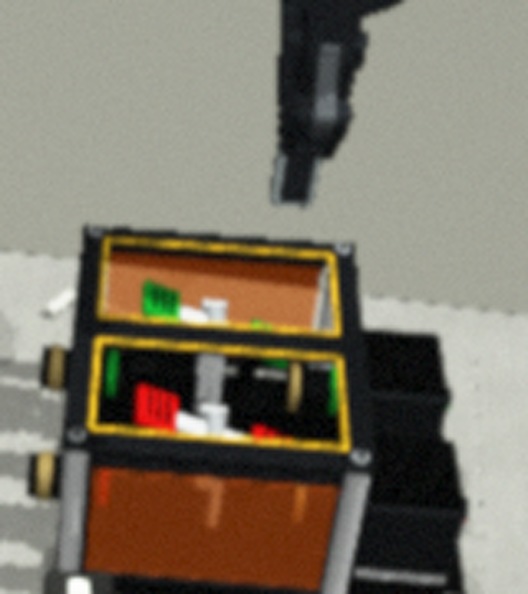

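The green lever has flipped: its far pad is up at (160,300) and its near pad is down. The red lever is unchanged. Next I move across to the red far pad.

```bash
python3 - <<'E'
from h import *
for p in([.532,-.227,.087],):
  for t in(.35,.28,.2):
    for X in((.032,-.044),(.032,.044)):
      x=.032*np.cos(t)-.005*np.sin(t); z=.08+.032*np.sin(t)+.005*np.cos(t)
      print(t,X,((proj("side",g2w(p,[x,X[1],z]))-[320,120])*3.3).round(1))
E
```

```text
0.35 (0.032, -0.044) [161.9 297.4]
0.35 (0.032, 0.044) [158.1 403.9]
0.28 (0.032, -0.044) [159.7 300.2]
0.28 (0.032, 0.044) [155.7 406.7]
0.2 (0.032, -0.044) [157.5 303.6]
0.2 (0.032, 0.044) [153.4 410.2]
```

Emit:
{"name": "move_arm", "arguments": {
  "motion": [
    [0.055, -0.08, 0, 0, 1],
    [0.055, -0.08, 0, 0, 1],
    [0.05, -0.07, 0, 0, 1],
    [0, 0, 0, 0, 1]
  ]
}}

```text
clock: 3.55
position: [0.5614, -0.1769, 0.1632]
tcp_rot: [0.011, 0.999, 0.041, 0.014]
contact_force: [0.9, -0.9, -0.7]
grip_width: 0.0001
```

```bash
python3 go.py .031 .044 .13
```

```text
t 3.55 pos [ 0.5614 -0.1769  0.1632] F [ 0.9 -0.9 -0.7] w 0.0001 zaxis [ 0.029 -0.022 -0.999]
target [ 0.5591 -0.1805  0.13  ] frac [-0.009  0.007  0.083] twist -0.004
```

Green must exceed 0.28 rad before I press red, so I'll check its tilt by fitting projected pad outlines.

```bash
python3 - <<'E'
from h import *
import cv2
im=snapshot("side"); cv2.imwrite("pics/side_raw.png",im)
p=[.532,-.227,.087]
f=6;x0,y0=350,195
a=cv2.resize(im[y0:y0+65,x0:x0+90],None,fx=f,fy=f,interpolation=cv2.INTER_CUBIC)
outs=[]
for t,col in((.35,(255,255,255)),(.25,(255,255,0))):
  b=a.copy()
  for y in(-.044,.044):
    C=[]
    for u,v in((.021,-.014),(.043,-.014),(.043,.014),(.021,.014)):
      C.append([u*np.cos(t)-.005*np.sin(t),y+v,.08+u*np.sin(t)+.005*np.cos(t)])
    q=(proj("side",g2w(p,C))-[x0,y0]+.5)*f
    cv2.polylines(b,[q.astype(int)],True,col,1)
  outs.append(b)
cv2.imwrite("pics/ov.png",cv2.resize(np.hstack(outs),(800,289)))
hsv=cv2.cvtColor(im,cv2.COLOR_BGR2HSV)
for n,lo,hi in(("g",50,75),("r",0,5)):
  m=((hsv[...,0]>=lo)&(hsv[...,0]<=hi)&(hsv[...,1]>140)&(hsv[...,2]>60)).astype(np.uint8);m[:, :350]=0;m[:195]=0;m[265:]=0;m[:,420:]=0
  k,l,s,c=cv2.connectedComponentsWithStats(m); print(n,[(s[i].tolist(),c[i].round(1)) for i in range(1,k) if s[i][4]>15])
E
```

```text
g [([352, 226, 4, 13, 43], array([353.5, 231.9]))]
r [([360, 236, 15, 14, 157], array([366.5, 242.7])), ([396, 248, 10, 4, 24], array([399.8, 250. ]))]
```

View pics/ov.png

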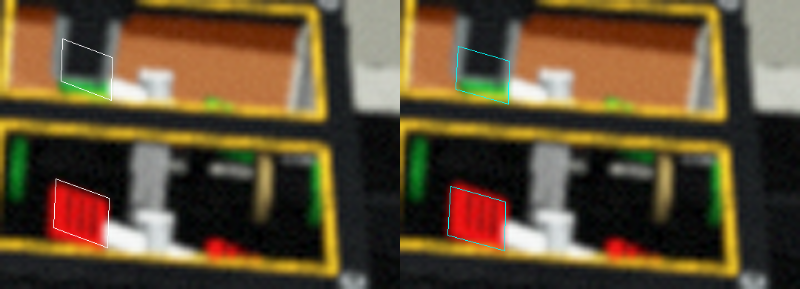

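```bash
python3 - <<'E'
from h import *
import cv2
im=cv2.imread("pics/s3.png")
p=[.532,-.227,.087]
outs=[]
for t,col in((.35,(255,255,255)),(.25,(255,255,0))):
  b=cv2.resize(im[230:460,80:280],None,fx=2,fy=2,interpolation=cv2.INTER_CUBIC)
  for y in(-.044,.044):
    C=[]
    for u,v in((.021,-.014),(.043,-.014),(.043,.014),(.021,.014)):
      C.append([u*np.cos(t)-.005*np.sin(t),y+v,.08+u*np.sin(t)+.005*np.cos(t)])
    q=((proj("side",g2w(p,C))-[320,120]+.5)*3.3-[80,230])*2
    cv2.polylines(b,[q.astype(int)],True,col,1)
  outs.append(b)
cv2.imwrite("pics/ov2.png",np.hstack(outs))
E
```

```text
(no output)
```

View pics/ov2.png

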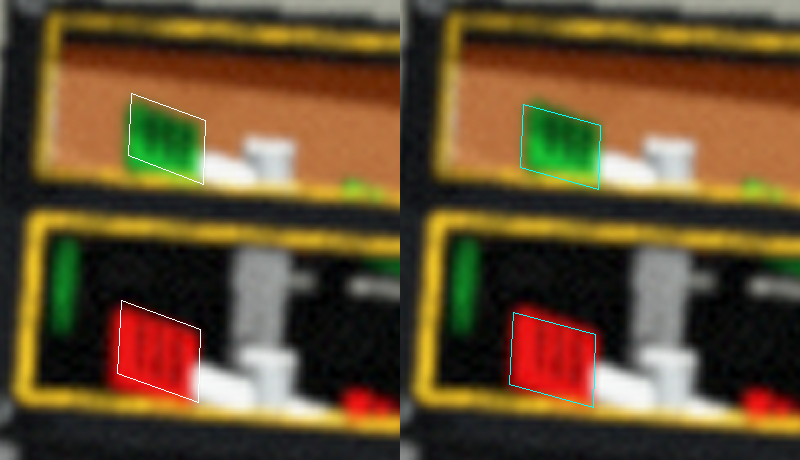

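Green pad height agrees with the press: the tip bottomed at z≈0.076 with 43 N, which is only possible at the stop. Now red.

Emit:
{"name": "move_arm", "arguments": {
  "motion": [
    [-0.009, 0.009, 0.05, 0, 1],
    [0, 0, 0.04, 0, 1],
    [0, 0, 0, 0, 1]
  ]
}}

```text
clock: 3.85
position: [0.5585, -0.1843, 0.1272]
tcp_rot: [0.013, 0.999, 0.042, 0.015]
contact_force: [-0.8, -1.0, -0.1]
grip_width: 0.0
```

```bash
python3 go.py .031 .044 .1
```

```text
t 3.85 pos [ 0.5585 -0.1843  0.1272] F [-0.8 -1.  -0.1] w 0.0 zaxis [ 0.03  -0.024 -0.999]
target [ 0.5591 -0.1805  0.1   ] frac [ 0.    -0.011  0.068] twist -0.003
```

Emit:
{"name": "move_arm", "arguments": {
  "motion": [
    [0.003, -0.011, 0.05, 0, 1],
    [0, 0, 0.02, 0, 1],
    [0, 0, 0, 0, 1]
  ]
}}

```text
clock: 4.1
position: [0.5599, -0.183, 0.0998]
tcp_rot: [0.013, 0.999, 0.041, 0.015]
contact_force: [0.3, 0.8, 0.0]
grip_width: 0.0001
```

```bash
python3 go.py .031 .044 .075
```

```text
t 4.1 pos [ 0.5599 -0.183   0.0998] F [0.3 0.8 0. ] w 0.0001 zaxis [ 0.031 -0.025 -0.999]
target [ 0.5591 -0.1805  0.075 ] frac [-0.003 -0.008  0.062] twist -0.005
```

Emit:
{"name": "move_arm", "arguments": {
  "motion": [
    [0, -0.005, 0.04, 0, 1],
    [0, -0.002, 0.025, 0, 1]
  ]
}}

```text
clock: 4.27
position: [0.5631, -0.1832, 0.078]
tcp_rot: [0.016, 0.999, 0.04, 0.019]
contact_force: [-1.0, 1.3, 5.4]
grip_width: 0.0002
```

```bash
python3 go.py .031 .044 .075
```

```text
t 4.2667 pos [ 0.5631 -0.1832  0.078 ] F [-1.   1.3  5.4] w 0.0002 zaxis [ 0.039 -0.03  -0.999]
target [ 0.5591 -0.1805  0.075 ] frac [-0.01  -0.008  0.007] twist -0.006
```

Not at the stop yet, since the force is only 5 N. I'll press a little more.

Emit:
{"name": "move_arm", "arguments": {
  "motion": [
    [-0.006, -0.004, 0.025, 0, 1],
    [0, 0, 0.015, 0, 1]
  ]
}}

```text
clock: 4.43
position: [0.5671, -0.1853, 0.0732]
tcp_rot: [0.021, 0.999, 0.04, 0.029]
contact_force: [-2.9, 8.3, 35.1]
grip_width: 0.0
```

```bash
python3 go.py .031 .044 .075
```

```text
t 4.4333 pos [ 0.5671 -0.1853  0.0732] F [-2.9  8.3 35.1] w 0.0 zaxis [ 0.059 -0.039 -0.998]
target [ 0.5591 -0.1805  0.075 ] frac [-0.019 -0.013 -0.006] twist -0.006
```

Emit:
{"name": "move_arm", "arguments": {
  "motion": [
    [-0.005, 0, -0.04, 0, 1],
    [0, 0, -0.08, 0, 1],
    [0, 0, -0.1, 0, 1],
    [0, 0, -0.1, 0, 1],
    [0, 0, 0, 0, 1]
  ]
}}

```text
clock: 4.85
position: [0.5574, -0.1824, 0.2128]
tcp_rot: [0.022, 0.998, 0.039, 0.031]
contact_force: [0.9, 0.1, 0.4]
grip_width: 0.0001
```

```bash
python3 go.py -.031 -.044 .2; python3 - <<'E'
from h import *
import cv2
a=snapshot("side")[170:300,320:480]
cv2.imwrite("pics/s4.png",cv2.resize(a,None,fx=4,fy=4,interpolation=cv2.INTER_CUBIC))
E
```

```text
t 4.85 pos [ 0.5574 -0.1824  0.2128] F [0.9 0.1 0.4] w 0.0001 zaxis [ 0.064 -0.042 -0.997]
target [ 0.5049 -0.2735  0.2   ] frac [-0.151  0.215  0.033] twist -0.007
```

View pics/s4.png

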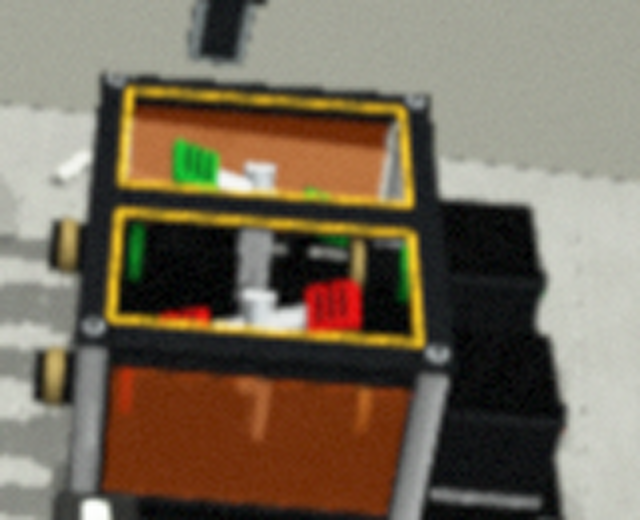

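The side view shows green far up at (195,162) and red near up at (333,305), so both levers have flipped. I'll retreat so the top camera can confirm the full tilts.

Emit:
{"name": "move_arm", "arguments": {
  "motion": [
    [-0.07, 0.06, 0, 0, 1],
    [-0.07, 0.06, 0, 0, 1],
    [-0.07, 0.06, 0, 0, 1],
    [-0.07, 0.06, 0, 0, 1],
    [-0.07, 0.06, 0, 0, 1]
  ]
}}

```text
clock: 5.32
position: [0.4247, -0.3133, 0.207]
tcp_rot: [0.021, 0.998, 0.044, 0.03]
contact_force: [0.7, -0.6, -0.4]
grip_width: 0.0002
```

Emit:
{"name": "move_arm", "arguments": {
  "motion": [
    [-0.05, 0.08, 0, 0, 1],
    [-0.05, 0.08, 0, 0, 1],
    [-0.05, 0.08, 0, 0, 1],
    [-0.05, 0.08, 0, 0, 1],
    [-0.05, 0.08, 0, 0, 1]
  ]
}}

```text
clock: 5.73
position: [0.3298, -0.4868, 0.207]
tcp_rot: [0.018, 0.998, 0.044, 0.029]
contact_force: [1.2, -0.9, 0.2]
grip_width: 0.0006
```

Emit:
{"name": "move_arm", "arguments": {
  "motion": [
    [-0.05, 0.08, 0, 0, 1],
    [-0.05, 0.08, 0, 0, 1],
    [0, 0, 0, 0, 1],
    [0, 0, 0, 0, 1]
  ]
}}

```text
clock: 6.07
position: [0.2863, -0.5631, 0.2038]
tcp_rot: [0.016, 0.999, 0.039, 0.027]
contact_force: [0.1, 0.1, 0.1]
grip_width: 0.0003
```

```bash
python3 - <<'E'
from h import *
import cv2
im=snapshot("top");cv2.imwrite("pics/top5.png",im)
a=im[235:375,250:390]
b=cv2.imread("pics/top0.png")[235:375,250:390]
cv2.imwrite("pics/t5.png",cv2.resize(np.hstack([b,a]),None,fx=2.85,fy=2.85,interpolation=cv2.INTER_CUBIC))
def pads(im):
  hsv=cv2.cvtColor(im,cv2.COLOR_BGR2HSV)
  for n,lo,hi in(("g",50,75),("r",0,5)):
    m=((hsv[...,0]>=lo)&(hsv[...,0]<=hi)&(hsv[...,1]>140)&(hsv[...,2]>110)).astype(np.uint8);m[:, :280]=0;m[:258]=0;m[330:]=0;m[:,370:]=0
    k,l,s,c=cv2.connectedComponentsWithStats(m); print(n,[(s[i].tolist(),c[i].round(1)) for i in range(1,k) if s[i][4]>15])
pads(cv2.imread("pics/top0.png"));pads(im)
p=[.532,-.227,.087]
for y in(-.044,.044):
  for t in(.35,.25,-.25,-.35):
    print(y,t,[proj("top",g2w(p,[u*np.cos(t)-.005*np.sin(t),y,.08+u*np.sin(t)+.005*np.cos(t)])).round(1).tolist() for u in(.032,-.032)])
print(get_obs()["position"],get_obs()["contact_force"])
E
```

```text
g [([336, 271, 14, 10, 43], array([342.7, 277. ])), ([340, 304, 13, 9, 35], array([346.5, 310.2]))]
r [([289, 273, 16, 13, 141], array([296.5, 278.8])), ([292, 306, 15, 12, 141], array([298.7, 311.7]))]
g [([337, 271, 13, 11, 42], array([340.9, 274.3])), ([339, 304, 13, 10, 49], array([344.2, 307.5]))]
r [([291, 268, 11, 3, 20], array([296., 269.])), ([290, 274, 15, 12, 144], array([296.4, 279.5])), ([291, 305, 16, 12, 164], array([298.6, 310.8]))]
-0.044 0.35 [[343.6, 276.4], [345.4, 309.0]]
-0.044 0.25 [[343.4, 275.8], [345.6, 309.2]]
-0.044 -0.25 [[342.7, 275.3], [346.2, 307.5]]
-0.044 -0.35 [[342.5, 275.8], [346.3, 306.7]]
0.044 0.35 [[296.8, 279.8], [299.2, 312.5]]
0.044 0.25 [[296.8, 279.2], [299.2, 312.7]]
0.044 -0.25 [[296.8, 278.7], [299.0, 311.1]]
0.044 -0.35 [[296.9, 279.1], [299.0, 310.3]]
[ 0.28626373 -0.56297094  0.20361548] [-0.59155199 -0.15662596 -0.3382132 ]
```

View pics/t5.png

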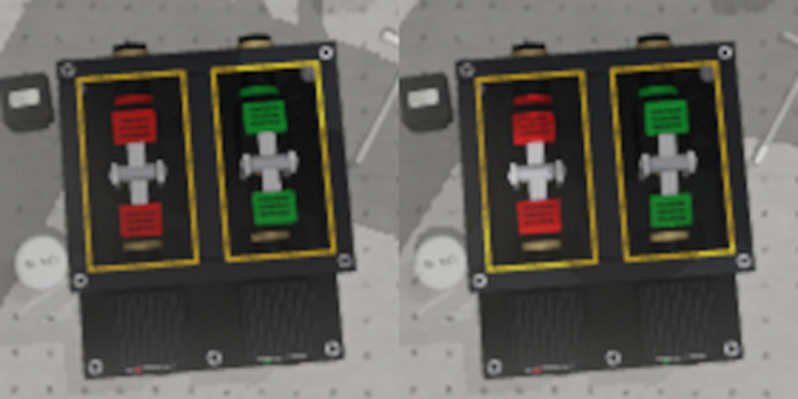

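View pics/top5.png

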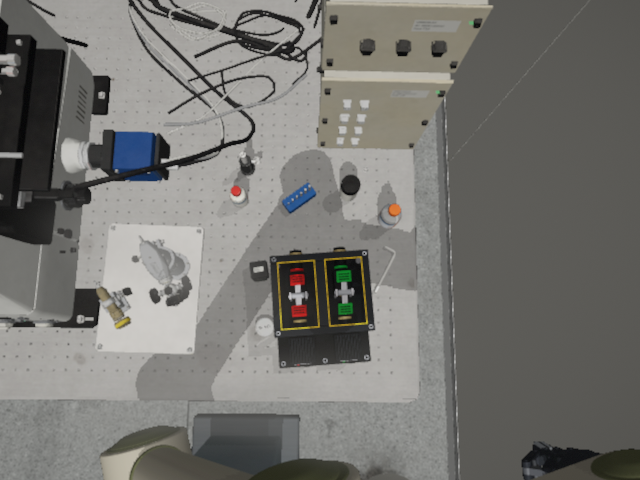

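Nothing else has moved. The top view barely shows tilt, so I'll do one sub-pixel check of the side view against the outlines at several tilts.

```bash
python3 - <<'E'
from h import *
import cv2
im=snapshot("side");cv2.imwrite("pics/side6.png",im)
p=[.532,-.227,.087]
outs=[]
x0,y0,f=350,190,5
for t in(.35,.22):
  b=cv2.resize(im[y0:y0+70,x0:x0+80],None,fx=f,fy=f,interpolation=cv2.INTER_CUBIC)
  for y,s,k in((-.044,1,1),(.044,-1,-1)):
    C=[]
    for u,v in((.021,-.014),(.043,-.014),(.043,.014),(.021,.014)):
      u*=k;tt=t*s
      C.append([u*np.cos(tt)-.005*np.sin(tt),y+v,.08+u*np.sin(tt)+.005*np.cos(tt)])
    q=(proj("side",g2w(p,C))-[x0,y0]+.5)*f
    cv2.polylines(b,[q.astype(int)],True,(255,255,255),1)
  outs.append(b)
cv2.imwrite("pics/ov6.png",np.hstack(outs))
# pad ROI edge positions: green far in new picture, red far (at stop) in the start picture, bias comparison
def edges(im,rows,cols,ch):
    a=im.astype(float); d=a[...,ch]-np.maximum(a[...,(ch+1)%3 if ch==1 else 0],a[...,2 if ch==1 else 1])
    m=(d>40).astype(np.uint8); s=m[rows[0]:rows[1],cols[0]:cols[1]]; ys,xs=np.nonzero(s)
    print(xs.min()+cols[0],xs.max()+cols[0],ys.min()+rows[0],ys.max()+rows[0],len(xs))
edges(im,(200,220),(355,378),1); edges(cv2.imread("pics/side0.png"),(205,218),(392,415),1)
E
```

```text
363 373 206 215 91
396 407 210 217 88
```

View pics/ov6.png

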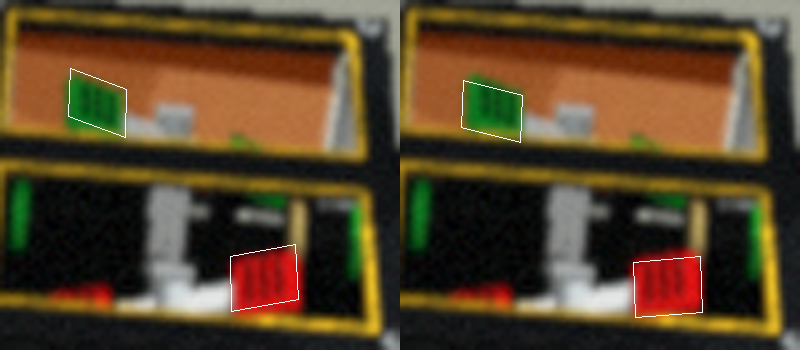

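In the side view both pads match the 0.35 rad outline, apart from a constant offset of about 1 px, and clearly do not match 0.22 rad. Handing in.

```bash
python3 -c "
from rig import *
print(job_done())"
```

```text
the job is handed in; nothing more can be done
None
```

I switched the illumination from green to red and handed the job in at about 6 s of the 38 s allowed. With the fingers shut, I pressed the near end of the green lever to its stop (about 43 N). Only then did I press the far end of the red lever to its stop (about 35 N). After that I lifted out and drew the arm back to one side.

**Final checks:**
- **Levers:** the last side picture shows both levers flipped. Both pads match the outline expected at 0.35 rad, apart from a roughly 1 px calibration offset, and do not match 0.22 rad.
- **Bystanders:** the last top picture shows the loose items where they stood at the start.
- **Contact:** the force reading is about zero and the arm is clear of everything. I saw no force away from the two pad presses that would suggest the guard was touched.

**Less certain points:**
- **Top camera:** it hardly shows lever tilt, so the full-travel check rests on the side view, the press heights and the forces.
- **Green before red:** when I checked green's tilt before pressing red, the outline fit was inconclusive. I went ahead on the press height and force.
- **Tool tilt:** the tool tilted by about 4° and slid a few millimetres during the presses.

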